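Load two bottles opposite each other in a fixed-angle rotor

ROBOT

A 7-joint arm with a two-finger parallel gripper is mounted at the origin on the work surface. World frame = base frame: x ahead of the robot, y to its left, z up, the work surface at z = 0. Lengths are in m, angles in degrees, forces in N, time in s.
With the tool pointing down it reaches from about 0.425 to 0.875 m from the base axis. Payload 4.7 kg.
Tool frame: the origin (TCP) lies at the very end of the fingers, on their centre line; the grasp point (between the pads) lies 19 mm behind it; z points along the fingers, y is the line along which they close (so a half turn about z gives the same grasp; the last joint's range is limited). The gripper opens to 87 mm and grips with 3 to 60 N. Pads are 19 mm wide; open, the fingers measure 117 mm over their backs; the gripper's body (75 mm by 190 mm) begins 51 mm behind the grasp point.
Start: joints at [75.178, 18.392, -4.016, 83.108, 1.295, 78.541, -3.26], TCP at [0.175, -0.626, 0.201] pointing down, gripper open.
Joint ranges: [-163.93, 163.93], [-17.29, 119.83], [-79.2, 71.16], [3.27, 140.29], [-89.18, 269.18], [5.43, 117.66], [-154.24, 154.24]. Speed limits (degrees/s): [147.25, 147.25, 180, 180, 180, 180, 180].

INTERFACE

Orientations are given as [roll, pitch, yaw] about the fixed x, y, z axes, in that order (R = Rz(yaw) Ry(pitch) Rx(roll)).
In Python, from cell import get_obs, cams, ticket, finder gives the robot as it stands.
- The arm moves only by the shell command python3 -m creep 'ROWS' [FORCE]. ROWS is text: rows parted by semicolons, each of 5 numbers parted by spaces: the shift along the world's x, y, z in m, then the turn about the world's z in degrees, then the finger opening in m, from 0 to 0.087. A call has 1 to 8 rows; each row shifts and turns the commanded pose from where the row before left it; what a row does not reach is not made up. A row lasts 1/8 s, in which the tool goes at most 62.5 mm and 10.7 degrees, less where a joint would pass 70% of its speed; a pose out of reach is approached as far as the arm can. A call with a gripper value outside its range is refused whole. The fingers move at their own pace and stop on an object; FORCE is the grip in N (left out, the last holds). Time passes only in rows, so rows that do not move let the fingers close. It gives the time, the measured TCP pose, the force, the opening and the grip force at its end, in the units of the state.
- get_obs(): the state, without advancing time (a new reading comes with each control period).
- cams.read_camera(name): name is "side" or "top" or "wrist"; returns the picture (384x512x3 uint8, red, green, blue); there is no depth.
- cams.calibration(name): a dict with "fx", "fy", "cx", "cy" (pixels), "extrinsics" (4x4, takes a point from world to camera coordinates). Camera axes: x right, y down, z forward; pixel columns grow to the right and rows downward; lengths in m; the calibration is good to about 2 mm. A picture is of the moment at which its call begins: read the wrist's pose just before it. calibration takes no time and is no camera call; for the wrist camera it gives the pose at the moment of the call.
- ticket.sign_off(): hands the job in; it is judged then, once.
Trained networks look in the newest picture that a camera, given by its name, has taken for a name from the list of things; names that differ only in an ending like _2 or _b are one class to them, and where a whole thing is asked for, a point or a joint stands for the part that bears it (a point fixed in the world has none). Each returns a list of dicts, best first, with "p" (0 to 1); they miss things now and then, are a little off and sometimes report something else, mostly with a low value. They report only what shows in the picture. A call takes as long as a camera call. They do not tell look-alikes from the thing itself.
- finder.masks_of(name, camera): "mask" (384x512 bool, what is visible of it) and "xy" ([column, row] in pixels, amid what is visible of it).
- finder.tip_of(name, camera): "xy" ([column, row] in pixels: a listed point, or the origin of a listed thing).
The state is a dict: "time_s": time; "qpos": joint angles; "joint_velocities": joint speeds; "effort": joint torques, N m; "tool_pos": TCP position; "tool_rot": TCP orientation; "force": force on the tool from outside, world axes, zero at the start; "wrist_torque": the same for the moment, N m; "grip_width": finger opening in m; "grasp_force": force on a finger pad.
Only numpy, scipy, OpenCV 4.12 (cv2) and the standard library are available. Lean on these libraries where they do the work, as an engineer would, in place of code of your own. Each camera call takes 0.05 s, during which the arm holds its last target. There are 200 camera calls.

TASK

Load the centrifuge rotor for a run with the two centrifuge bottles from the steel tray: one after the other, cap up, into two of its slanted cavities that lie directly opposite each other, so that the rotor is balanced, and each fully down in its cavity. Lower each bottle well into its cavity before you let go, do not let it fall, and leave the other bottle, the jar and the other things on the bench standing where they are.

Things in the scene. Friction and masses are not known exactly. Their poses are not given: they have to be found in the camera images.
- rotor: Fixed bare-aluminium centrifuge rotor on a low black stand. Widest 320 mm (50 to 72 mm above the bench), rim 272 mm across and 157 mm high; top dished; centre hub 48 mm across, top 128 mm above the bench. Origin: on the axis at bench height, z up, x towards cavity 0. Six equal round slanted cavities 60 degrees apart, anticlockwise from above, empty; 3 is across from 0.
- mouth0 (a point): Centre of cavity 0's mouth, 80 mm from the rotor axis, 128 mm above the bench. Each cavity is 66 mm in diameter, 85 mm deep, flat-floored; its axis runs 30 degrees from vertical, down and straight outwards from the rotor axis (floor centre 122.5 mm from the axis, 54 mm above the bench), so a bottle in it leans its cap to the centre. The facet round the mouth is square to it.
- mouth1 (a point): Centre of cavity 1's mouth, like mouth0, 60 degrees anticlockwise from it; straight across from cavity 4.
- mouth2 (a point): Centre of cavity 2's mouth, like mouth0, 120 degrees anticlockwise from it; straight across from cavity 5.
- mouth3 (a point): Centre of cavity 3's mouth, like mouth0, 180 degrees anticlockwise from it; straight across from cavity 0.
- mouth4 (a point): Centre of cavity 4's mouth, like mouth0, 240 degrees anticlockwise from it; straight across from cavity 1.
- mouth5 (a point): Centre of cavity 5's mouth, like mouth0, 300 degrees anticlockwise from it; straight across from cavity 2.
- tray: Shallow square stainless-steel tray 250 x 250 mm, rim 22 mm high (25 mm with its bead), floor 2 mm thick, fixed to the bench; origin at the centre of its underside. Two centrifuge bottles, a media bottle and a jar stand in it in a two by two pattern, about 120 mm apart, any of them in any place.
- bottle_a: Centrifuge bottle, whitish plastic, closed, 0.2 to 0.35 kg: straight round body 61 mm in diameter, 88 mm high, two faint rings, bevelled foot, flat shoulder, and a wide straight ribbed white cap, 47 mm in diameter, from 103 to 130 mm (the top). Origin: centre of its underside, z towards the cap. Grip it by the cap; fully down in a cavity the cap and 45 mm in all stand out of the mouth.
- bottle_a_cap (a point): Point on bottle_a's axis 120 mm above its underside, in the cap, 10 mm below its top.
- bottle_b: The second centrifuge bottle, the same in shape and size as bottle_a.
- bottle_b_cap (a point): Point on bottle_b's axis 120 mm above its underside, in the cap, 10 mm below its top.
- media_bottle: Bystander in the tray: glass media bottle, wider (70 mm) with sloping shoulders and a narrow blue cap (38 mm), 140 mm high, brownish contents; too wide for the cavities. Origin at the centre of its underside.
- jar: Bystander in the tray: squat white jar, 64 mm wide and 84 mm high with a black lid nearly as wide. Origin at the centre of its underside.
- marker: Bystander: marker pen, 140 mm long and 13 mm thick, lying on the bench between the tray and the rotor on the robot's side.
- tip_box: Bystander: yellow pipette-tip rack, 122 x 82 mm and 62 mm high, beyond the tray and the rotor.
Things that resemble listed ones, but are neither listed nor needed, are in the scene too. Leave any green or purple look-alike of the bottle_b alone.

How it is judged (in metres and radians):
On the way, in this order (a step that is already met when the one before it is completed fails the run):
1. one of the two bottles is fully down in a cavity (((z of bottle_a in the frame of rotor below 0.063 m and horizontal distance between bottle_a and rotor between 0.105 and 0.135 m and angle between bottle_a's own z axis and vertical between 0.401426 and 0.645772 rad and horizontal distance between bottle_a_cap and rotor below 0.08 m) or (z of bottle_b in the frame of rotor below 0.063 m and horizontal distance between bottle_b and rotor between 0.105 and 0.135 m and angle between bottle_b's own z axis and vertical between 0.401426 and 0.645772 rad and horizontal distance between bottle_b_cap and rotor below 0.08 m))), for 0.2 s.
2. both bottles are fully down, in opposite cavities (z of each of bottle_a, bottle_b in the frame of rotor below 0.063 m and horizontal distance between bottle_a and rotor between 0.105 and 0.135 m and angle between bottle_a's own z axis and vertical between 0.401426 and 0.645772 rad and horizontal distance between each of bottle_a_cap, bottle_b_cap and rotor below 0.08 m and horizontal distance between bottle_b and rotor between 0.105 and 0.135 m and angle between bottle_b's own z axis and vertical between 0.401426 and 0.645772 rad and horizontal distance between bottle_a and bottle_b above 0.222 m), for 0.2 s.
At the end, for the whole second after the job is handed in: Both centrifuge bottles rest, released, cap up at the slant of a cavity (23 to 37 degrees from vertical), undersides centred less than 63 mm above the bench (within about 9 mm of fully down) and more than 222 mm apart (opposite cavities: about 240 mm) (all of step 2 and linear speed of each of bottle_a, bottle_b below 0.02 m/s and angular speed of each of bottle_a, bottle_b below 0.2 rad/s and contact force between the fingers and bottle_a below 0.3 N and contact force between the fingers and bottle_b below 0.3 N); the robot touches nothing.
It fails at once if a centrifuge bottle falls: it moves faster than 1.0 m/s while the fingers do not hold it ((linear speed of bottle_a above 1 m/s and contact force between the fingers and bottle_a below 0.2 N) or (linear speed of bottle_b above 1 m/s and contact force between the fingers and bottle_b below 0.2 N)).
It fails at once if a bystander is pushed more than 40 mm from its place, or the media bottle or the jar is tipped over (distance of any of media_bottle, jar, marker, tip_box from where it was at the start of the episode above 0.04 m or angle between any of media_bottle, jar's own z axis and vertical above 0.5 rad).
It also fails if it takes over 58 s, if anything falls off the work surface, if the arm or the gripper's body presses on something with over 40 N, if the wrist force passes 120 N, or if a joint passes its speed limit or range.

## Working session

There is one attempt and no reset: what is moved stays moved. The work goes in short steps, Python scripts to look and compute and a shell command to move; the robot and the scene stay as the last step left them, time stands still between calls to the robot, and variables do not carry over. Pictures are saved under pics/ and viewed, at most 10 in all, crops included, and the job is handed in when it is done.

```bash
mkdir -p pics; cat > h.py <<'E'
import numpy as np, cv2
from cell import get_obs, cams, ticket, finder
def ray(cam,uv,z=None,C=None):
    c=C or cams.calibration(cam);E=np.array(c["extrinsics"]);R=E[:3,:3];o=-R.T@E[:3,3]
    d=R.T@np.array([(uv[0]-c["cx"])/c["fx"],(uv[1]-c["cy"])/c["fy"],1.])
    return (o,d) if z is None else o+d*(z-o[2])/d[2]
def proj(cam,p):
    c=cams.calibration(cam);E=np.array(c["extrinsics"]);q=E[:3,:3]@np.array(p)+E[:3,3]
    return np.array([c["fx"]*q[0]/q[2]+c["cx"],c["fy"]*q[1]/q[2]+c["cy"]])
def save(img,n): cv2.imwrite(f"pics/{n}.png",cv2.cvtColor(img,cv2.COLOR_RGB2BGR))
E
python3 - <<'E'
from h import *
a=cams.read_camera("top");b=cams.read_camera("side")
save(cv2.resize(a,(768,576)),"top0");save(cv2.resize(b,(768,576)),"side0")
Z={"rotor":0,"mouth0":.128,"mouth1":.128,"mouth2":.128,"mouth3":.128,"mouth4":.128,"mouth5":.128,"bottle_a_cap":.122,"bottle_a":.002,"media_bottle":.002,"jar":.002,"marker":.006,"tray":0,"tip_box":0}
for n,z in Z.items():
    for r in finder.tip_of(n,"top")[:5]: print(n,round(r["p"],2),np.round(r["xy"],1),np.round(ray("top",r["xy"],z)[:2],4))
for c in("top","side"):
    k=cams.calibration(c);E=np.array(k["extrinsics"]);print(c,np.round(-E[:3,:3].T@E[:3,3],3),k["fx"])
E
```

```text
rotor 0.61 [175.4 185.7] [0.5589 0.1916]
rotor 0.37 [344.3 179.7] [ 0.6124 -0.262 ]
mouth0 0.91 [129.2 188.5] [0.5173 0.2716]
mouth0 0.82 [137.3 155. ] [0.6011 0.2641]
mouth0 0.8 [195.2 161.8] [0.5955 0.1225]
mouth0 0.72 [154.6 206.7] [0.4786 0.2056]
mouth0 0.67 [185.6 196.5] [0.5089 0.1356]
mouth1 0.91 [129.2 188.5] [0.5173 0.2716]
mouth1 0.82 [137.3 155. ] [0.6011 0.2641]
mouth1 0.8 [195.2 161.8] [0.5955 0.1225]
mouth1 0.72 [154.6 206.7] [0.4786 0.2056]
mouth1 0.67 [185.6 196.5] [0.5089 0.1356]
mouth2 0.91 [129.2 188.5] [0.5173 0.2716]
mouth2 0.82 [137.3 155. ] [0.6011 0.2641]
mouth2 0.8 [195.2 161.8] [0.5955 0.1225]
mouth2 0.72 [154.6 206.7] [0.4786 0.2056]
mouth2 0.67 [185.6 196.5] [0.5089 0.1356]
mouth3 0.91 [129.2 188.5] [0.5173 0.2716]
mouth3 0.82 [137.3 155. ] [0.6011 0.2641]
mouth3 0.8 [195.2 161.8] [0.5955 0.1225]
mouth3 0.72 [154.6 206.7] [0.4786 0.2056]
mouth3 0.67 [185.6 196.5] [0.5089 0.1356]
mouth4 0.91 [129.2 188.5] [0.5173 0.2716]
mouth4 0.82 [137.3 155. ] [0.6011 0.2641]
mouth4 0.8 [195.2 161.8] [0.5955 0.1225]
mouth4 0.72 [154.6 206.7] [0.4786 0.2056]
mouth4 0.67 [
[... 177 characters left out ...]
7] [0.4786 0.2056]
mouth5 0.67 [185.6 196.5] [0.5089 0.1356]
bottle_a_cap 0.74 [353.7 167.7] [ 0.6135 -0.2608]
bottle_a_cap 0.7 [172.7 186.2] [0.5325 0.1706]
bottle_a_cap 0.66 [348.1 211.9] [ 0.5041 -0.2514]
bottle_a 0.9 [345.8 180.2] [ 0.6108 -0.2657]
bottle_a 0.84 [376.  293.2] [ 0.3203 -0.3544]
bottle_a 0.77 [341.1 222.2] [ 0.4957 -0.2578]
bottle_a 0.68 [395.5 261.7] [ 0.4039 -0.403 ]
media_bottle 0.63 [293.5 218.1] [ 0.4964 -0.1315]
jar 0.83 [297.3 170.2] [ 0.6281 -0.1333]
marker 0.71 [240.8 253.7] [ 0.3919 -0.0009]
tray 0.87 [317.7 198.7] [ 0.5543 -0.1929]
tip_box 0.74 [263.9 118.1] [ 0.7709 -0.031 ]
top [ 0.335 -0.056  1.105] 419.0861619255218
side [0.989 0.99  1.001] 490.5249444436447
```

View pics/top0.png

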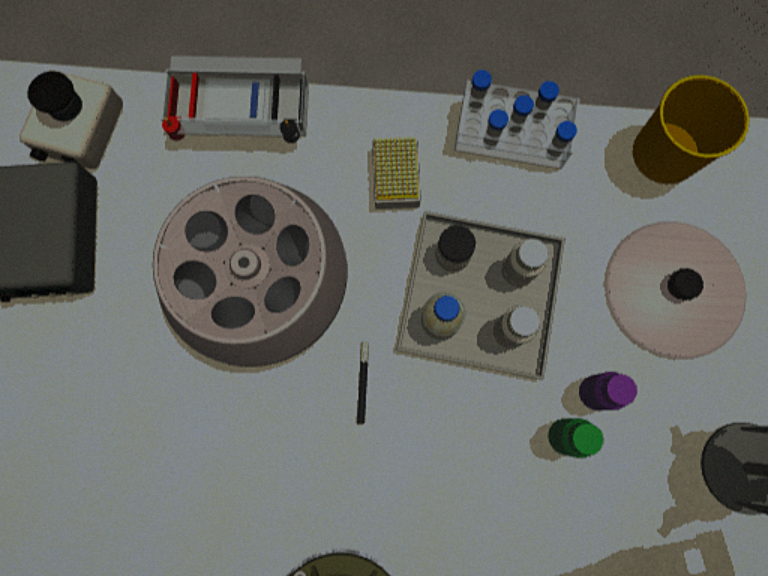

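View pics/side0.png

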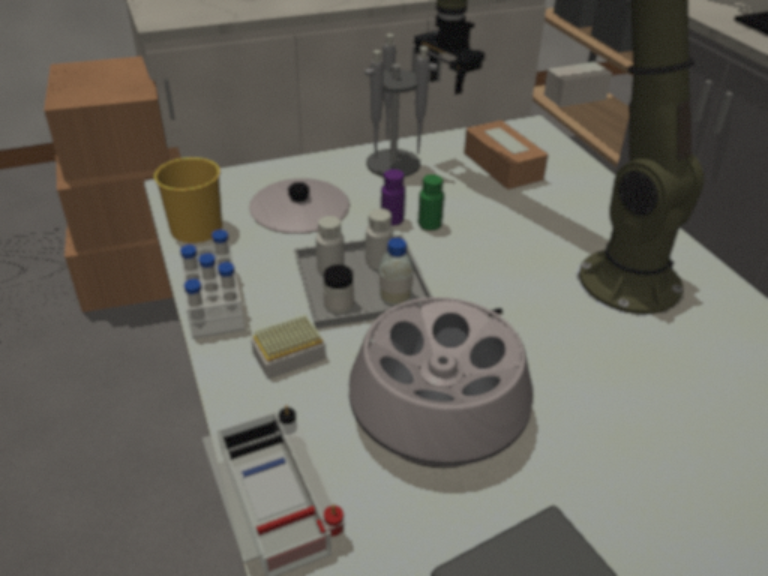

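```bash
python3 - <<'E'
from h import *
from scipy.optimize import least_squares
T={};
for c in("top","side"):
    im=cams.read_camera(c)
    if c=="top": save(cv2.resize(im[125:260,260:430],None,fx=4.5,fy=4.4,interpolation=cv2.INTER_CUBIC),"crop"); TI=im
    T[c]=[np.array(r["xy"]) for r in finder.tip_of("mouth0",c) if r["p"]>.3]
    print(c,len(T[c]))
    for r in finder.tip_of("bottle_a_cap",c)[:5]: print(" cap",round(r["p"],2),np.round(r["xy"],1))
    for r in finder.masks_of("bottle_a_cap",c)[:5]: print(" mask",round(r["p"],2),np.round(r["xy"],1),r["mask"].sum())
def res(v,full=False):
    o=[]
    M=[(v[0]+.08*np.cos(v[2]+k*np.pi/3),v[1]+.08*np.sin(v[2]+k*np.pi/3),.128) for k in range(6)]
    for c in T:
        P=np.array([proj(c,m) for m in M])
        for q in T[c]:
            d=P-q;j=np.argmin((d**2).sum(1));o+=list(np.clip(d[j],-40,40))
    return np.array(o)
best=min((least_squares(res,[.555,.195,p],loss="soft_l1") for p in np.radians([0,20,40])),key=lambda r:r.cost)
print("rotor",np.round(best.x[:2],4),np.degrees(best.x[2])%60,best.cost,np.round(best.fun.reshape(-1,2),1).tolist())
# white cap tops in top view
g=TI.astype(int);cv=cv2.HoughCircles(cv2.resize(cv2.cvtColor(TI,cv2.COLOR_RGB2GRAY),None,fx=4,fy=4,interpolation=cv2.INTER_CUBIC)[600:960,1280:1480],cv2.HOUGH_GRADIENT,1,80,param1=80,param2=15,minRadius=32,maxRadius=52)
if cv is not None:
    for u,v,r in cv[0][:4]:
        uv=((u+1280-1.5)/4,(v+600-1.5)/4); print("cap",np.round(uv,1),r/4,np.round(ray("top",uv,.13),4))
E
```

```text
top 5
 cap 0.88 [346.9 213.1]
 mask 0.87 [342.7 216.9] 639
 mask 0.26 [348.  177.3] 688
side 6
 cap 0.77 [251.8 146.5]
 mask 0.82 [251.9 158.9] 567
rotor [0.5569 0.1985] 56.0529018314125 13.577164463591213 [[-3.2, 0.9], [-1.1, -1.2], [2.4, 0.3], [0.7, 0.1], [0.6, 0.1], [-0.2, 0.7], [0.0, 1.9], [-0.5, 0.0], [3.9, 1.6], [0.3, -0.6], [-1.9, -1.7]]
cap [347.  215.2] 12.85 [ 0.4946 -0.2475  0.13  ]
cap [354.2 169.5] 10.875 [ 0.6069 -0.2606  0.13  ]
cap [357.5 194.8] 10.025 [ 0.5457 -0.2705  0.13  ]
```

View pics/crop.png

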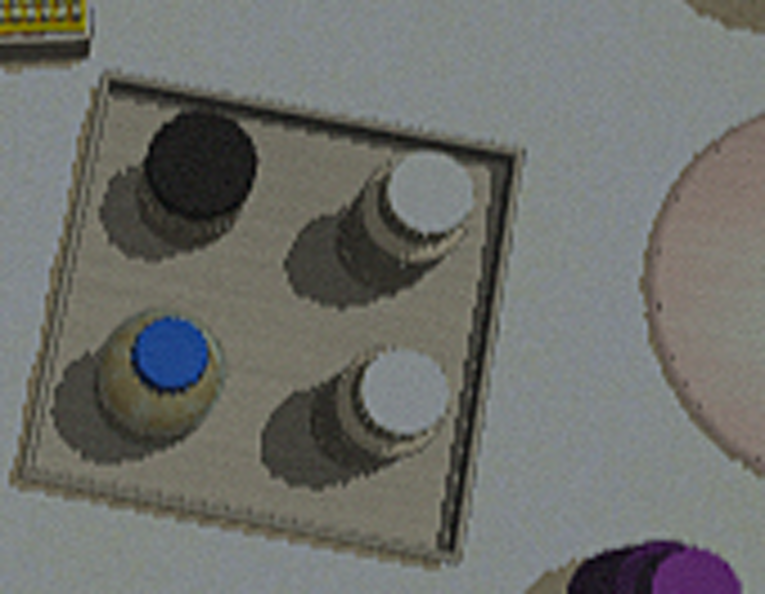

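```bash
python3 - <<'E'
from h import *
from scipy.optimize import minimize
from scipy.ndimage import map_coordinates
D={};I={}
for c in("top","side"):
    I[c]=cams.read_camera(c);g=cv2.GaussianBlur(cv2.cvtColor(I[c],cv2.COLOR_RGB2GRAY),(3,3),0).astype(float)
    D[c]=cv2.GaussianBlur(np.hypot(cv2.Sobel(g,cv2.CV_64F,1,0),cv2.Sobel(g,cv2.CV_64F,0,1)),(0,0),1.0)
CA={c:cams.calibration(c) for c in D}
def pr(c,P):
    k=CA[c];E=np.array(k["extrinsics"]);q=P@E[:3,:3].T+E[:3,3];return np.c_[k["fx"]*q[:,0]/q[:,2]+k["cx"],k["fy"]*q[:,1]/q[:,2]+k["cy"]]
t=np.linspace(0,2*np.pi,90)[:-1];C=np.c_[np.cos(t),np.sin(t),0*t]
def model(v):
    L=[C*.136+[0,0,.157],C*.024+[0,0,.128]]
    for k in range(6):
        a=v[2]+k*np.pi/3;e=np.array([np.cos(a),np.sin(a),0]);f=np.array([-e[1],e[0],0]);n=e*np.cos(np.pi/6)+[0,0,.5]
        L.append(e*.08+[0,0,.128]+.033*(C[:,:1]*n+C[:,1:2]*f))
    return [l+[v[0],v[1],0] for l in L]
def sc(P,cs): return -np.mean([map_coordinates(np.minimum(D[c],150),pr(c,P)[:,::-1].T,order=1).mean() for c in cs])
for cs in(["top","side"],["top"],["side"]):
    f=lambda v:sc(np.vstack(model(v)),cs)
    r=min((minimize(f,[.5569+dx,.1985+dy,np.radians(56)],method="Nelder-Mead",options=dict(initial_simplex=np.array([.5569+dx,.1985+dy,.977])+np.array([[0,0,0],[.006,0,0],[0,.006,0],[0,0,.06]]))) for dx in(-.005,0,.005) for dy in(-.005,0,.005)),key=lambda r:r.fun)
    print(cs,np.round(r.x[:2],4),np.degrees(r.x[2]),r.fun)
    if len(cs)==2:R=r.x
for p0 in([.6069,-.2606],[.4946,-.253]):
  for cs in(["top","side"],["top"]):
    f=lambda v:sc(C*.0235+[v[0],v[1],.132],cs)
    r=min((minimize(f,[p0[0]+dx,p0[1]+dy],method="Nelder-Mead",options=dict(initial_simplex=np.array([p0[0]+dx,p0[1]+dy])+np.array([[0,0],[.004,0],[0,.004]]))) for dx in(-.006,0,.006) for dy in(-.006,0,.006)),key=lambda r:r.fun)
    print("cap",cs,np.round(r.x,4),r.fun)
print(np.round(ray("top",(355.2,168.5),.132),4),np.round(ray("top",(349.4,213.7),.132),4))
o=cv2.resize(I["top"],None,fx=4,fy=4)
for l in model(R): cv2.polylines(o,[np.int32((pr("top",l)+.5)*4)],True,(0,255,0),1)
save(o[430:1000,380:960],"rot")
E
```

```text
['top', 'side'] [0.5573 0.1978] 54.99840222632675 -109.1104682394552
['top'] [0.5576 0.1975] 55.062626103179994 -122.0320406288369
['side'] [0.5565 0.1987] 55.144554295067074 -97.50782537503633
cap ['top', 'side'] [ 0.6092 -0.2614] -95.03551593287948
cap ['top'] [ 0.6112 -0.2624] -120.08745628846451
cap ['top', 'side'] [ 0.498  -0.2522] -99.66771715265307
cap ['top'] [ 0.4986 -0.2527] -94.50043569263207
[ 0.609  -0.2624  0.132 ] [ 0.4984 -0.2526  0.132 ]
```

View pics/rot.png

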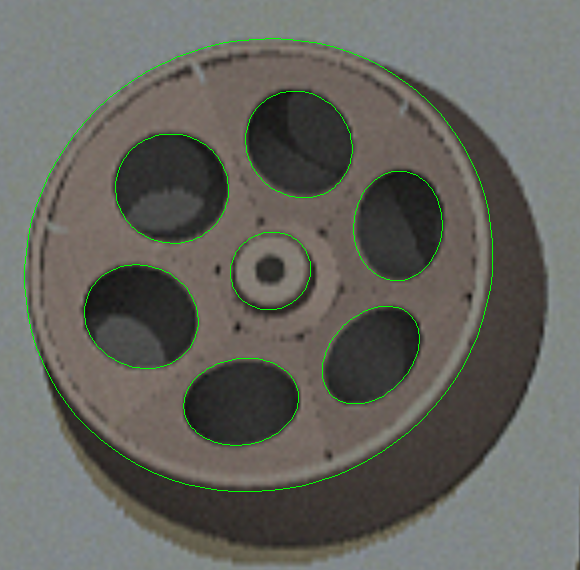

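The overlay matches the rim, hub and all six mouths: rotor at (0.557, 0.198) with cavities at -5°+60°k. The crop shows white ribbed caps at top-view pixels (355, 168) and (349, 214), both in the tray. These are the centrifuge bottles. The purple (~(407, 260)) and green (~(388, 292)) look-alikes stand outside the tray.

```bash
python3 - <<'E'
from h import *
o=get_obs();print(o["time_s"],o["tool_pos"],o["tool_rot"],o["grip_width"])
from scipy.spatial.transform import Rotation as R
r=R.from_euler("xyz",o["tool_rot"],degrees=True).as_matrix();print("y dir deg",np.degrees(np.arctan2(r[1,1],r[0,1])))
E
```

```text
1.3 [ 0.17509081 -0.62597468  0.20098149] [1.79998236e+02 1.90559392e-03 1.56300798e+01] 0.08674179524970797
y dir deg -74.36992013967676
```

```bash
python3 -m creep '0.027 0.031 0.006 8.3 0.087; 0.027 0.031 0.006 8.3 0.087; 0.027 0.031 0.006 8.3 0.087; 0.027 0.031 0.006 8.3 0.087; 0.027 0.031 0.006 8.3 0.087; 0.027 0.031 0.006 8.3 0.087; 0.027 0.031 0.006 8.3 0.087; 0.027 0.031 0.006 8.3 0.087' 40
```

```text
time_s: 2.3
tool_pos: [0.3919, -0.377, 0.2494]
tool_rot: [180.0, 0.0, 82.3]
force: [-0.1, 0.0, -0.1]
grip_width: 0.0869
grasp_force: 0.0
```

```bash
python3 -m creep '0.027 0.031 0 8.3 0.087; 0.027 0.031 0 8.3 0.087; 0.027 0.031 0 8.3 0.087; 0.027 0.031 0 8.3 0.087; 0 0 0 0 0.087; 0 0 0 0 0.087'
```

```text
time_s: 3.05
tool_pos: [0.4986, -0.2548, 0.2489]
tool_rot: [-180.0, 0.0, 115.2]
force: [-0.8, -0.3, -0.9]
grip_width: 0.0872
grasp_force: 0.0
```

```bash
python3 - <<'E'
from h import *
C=cams.calibration("wrist");im=cams.read_camera("wrist");save(im,"w1")
for r in finder.tip_of("bottle_a_cap","wrist")[:3]: print(round(r["p"],2),np.round(r["xy"],1),np.round(ray("wrist",r["xy"],.122,C),4))
for p in([.4983,-.2525,.132],[.6098,-.262,.132]): print(proj("wrist",p))
E
```

```text
0.59 [263.9 179.6] [ 0.5007 -0.2507  0.122 ]
0.41 [377.4 135.6] [ 0.5895 -0.156   0.122 ]
[261.94282066 181.62451666]
[348.09366753 230.15899465]
```

View pics/w1.png

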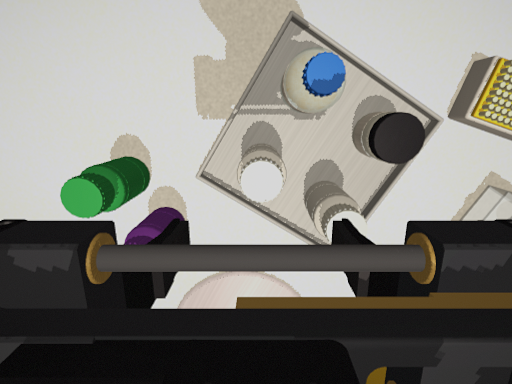

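Wrist view confirms the near white bottle's cap at (262, 179), clear of its neighbours and centred under the tool within 3 mm. I'm descending and gripping.

```bash
python3 -m creep '0.001 0.003 -0.040 0 0.087; 0 0 -0.040 0 0.087; 0 0 -0.040 0 0.087; 0 0 -0.029 0 0.087; 0 0 0 0 0.087; 0 0 0 0 0.03; 0 0 0 0 0.03; 0 0 0 0 0.03' 40
```

```text
time_s: 4.15
tool_pos: [0.5008, -0.2515, 0.1012]
tool_rot: [179.9, 0.1, 115.2]
force: [0.6, 0.2, -0.3]
grip_width: 0.0647
grasp_force: 0.0
```

```bash
python3 -m creep '0 0 0 0 0.03; 0 0 0 0 0.03; 0 0 0.01 0 0.03; 0 0 0.03 0 0.03; 0 0 0.045 0 0.03; 0 0 0.045 0 0.03; 0 0 0.035 0 0.03; 0 0 0 0 0.03'
```

```text
time_s: 5.15
tool_pos: [0.5018, -0.2514, 0.2681]
tool_rot: [179.8, 0.3, 115.2]
force: [-0.3, -0.2, -2.0]
grip_width: 0.0458
grasp_force: 40.0
```

```bash
python3 -m creep '0.010 0.020 0 0 0.03; 0.017 0.036 0 0 0.03; 0.019 0.040 0 0 0.03; 0.019 0.040 0 0 0.03; 0.019 0.040 0 0 0.03; 0.019 0.040 0 0 0.03; 0.019 0.040 -0.01 0 0.03; 0.012 0.028 -0.02 0 0.03'
```

```text
time_s: 6.15
tool_pos: [0.6341, 0.0359, 0.2332]
tool_rot: [-180.0, -0.1, 115.4]
force: [0.4, -0.5, -3.2]
grip_width: 0.0457
grasp_force: 40.0
```

```bash
python3 -m creep '0 0 0 0 0.03; 0 0 0 0 0.03'; python3 - <<'E'
from h import *
im=cams.read_camera("side");save(cv2.resize(im[60:330,150:420],None,fx=2.2,fy=2.2),"s1")
p=np.array(get_obs()["tool_pos"]);d=p[:2]-[.5573,.1977];e=np.array([.4226,-.9063]);print(p,"r",d@e,"lat",d@[.9063,.4226])
E
```

```text
time_s: 6.4
tool_pos: [0.6334, 0.032, 0.2336]
tool_rot: [-179.9, -0.0, 115.2]
force: [0.5, -1.1, -2.1]
grip_width: 0.0455
grasp_force: 40.0
[0.63379505 0.03134744 0.23429723] r 0.1830921351154013 lat -0.0009731243136484724
```

View pics/s1.png

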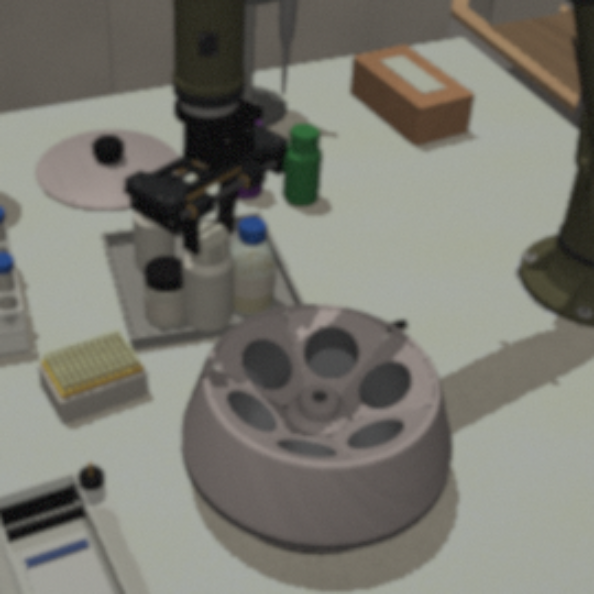

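The side view shows the bottle at crop pixel (208, 275), held upright outside the rim. Next I'm moving inward, so the rim pushes the foot back and the bottle tilts about the pads.

```bash
python3 -m creep '-0.005 0.011 0 0 0.03; -0.005 0.011 0 0 0.03; -0.005 0.011 0 0 0.03; -0.005 0.011 0 0 0.03; -0.005 0.011 0 0 0.03; -0.005 0.010 0 0 0.03; 0 0 0 0 0.03'; python3 - <<'E'
from h import *
im=cams.read_camera("side");save(cv2.resize(im[60:330,150:420],None,fx=2.2,fy=2.2),"s2")
E
```

```text
time_s: 7.32
tool_pos: [0.6034, 0.0993, 0.2349]
tool_rot: [-180.0, -0.0, 115.3]
force: [0.4, -1.8, -0.7]
grip_width: 0.046
grasp_force: 40.0
```

View pics/s2.png

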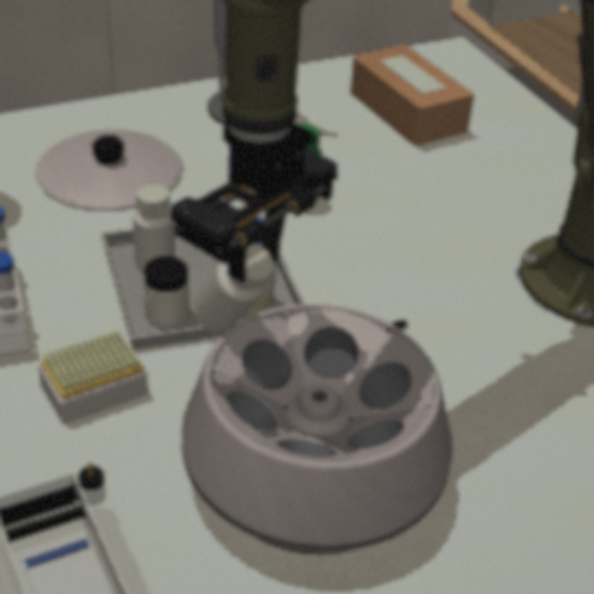

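The bottle now leans its cap inward by about 33°, as planned. Next I'm lifting it over the rim to the cavity axis.

```bash
python3 -m creep '0 0 0.02 0 0.03; 0 0 0.03 0 0.03; -0.004 0.008 0.01 0 0.03; -0.009 0.019 0 0 0.03; -0.010 0.022 0 0 0.03; -0.010 0.022 0 0 0.03; -0.009 0.019 0 0 0.03; -0.004 0.008 0 0 0.03'; python3 -m creep '0 0 0 0 0.03; 0 0 0 0 0.03' ; python3 - <<'E'
from h import *
im=cams.read_camera("side");save(cv2.resize(im[40:310,150:420],None,fx=2.2,fy=2.2),"s3")
p=np.array(get_obs()["tool_pos"]);d=p[:2]-[.5573,.1977];e=np.array([.4226,-.9063]);r=d@e;print(p,"r",r,"lat",d@[.9063,.4226])
for th in(24,27,30,33,36):
    t=np.radians(th);F=p+[0,0,.019]+.117*np.array([*(e*np.sin(t)),-np.cos(t)])
    corners=[F+.0305*s*np.array([*(e*np.cos(t)),np.sin(t)]) for s in(-1,1)]
    print(th,[np.round((proj("side",q)-[150,40])*2.2).tolist() for q in corners])
E
```

```text
time_s: 8.38
tool_pos: [0.5565, 0.1986, 0.2946]
tool_rot: [-180.0, -0.0, 115.4]
force: [0.7, -0.1, -1.7]
grip_width: 0.0457
grasp_force: 40.0
time_s: 8.62
tool_pos: [0.5587, 0.1947, 0.2948]
tool_rot: [-180.0, 0.0, 115.1]
force: [0.1, -0.8, -2.5]
grip_width: 0.0458
grasp_force: 40.0
[0.55876063 0.19464175 0.29477001] r 0.0033889603755860205 lat 3.135459601433394e-05
24 [[306.0, 388.0], [270.0, 348.0]]
27 [[302.0, 384.0], [267.0, 344.0]]
30 [[298.0, 381.0], [264.0, 339.0]]
33 [[294.0, 377.0], [261.0, 334.0]]
36 [[290.0, 373.0], [259.0, 329.0]]
```

View pics/s3.png

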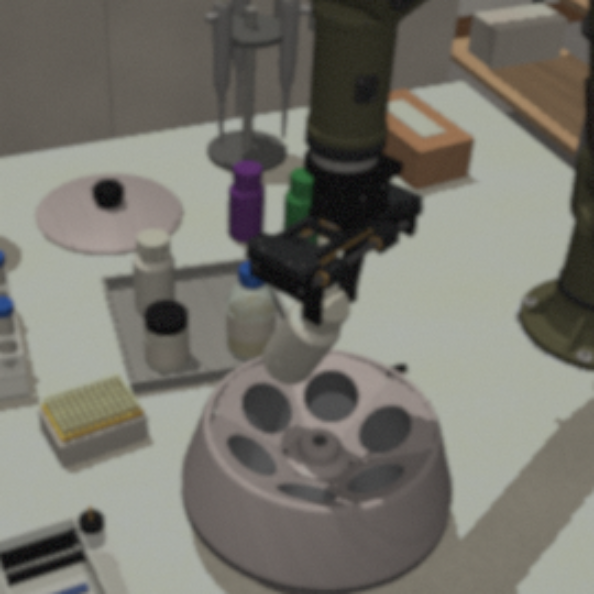

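The tilt held at about 31°: the foot's lowest edge shows at crop pixel (293, 381), which matches the model. I'm lowering it to the mouth.

```bash
python3 -m creep '0 0 -0.015 0 0.03; 0 0 -0.025 0 0.03; 0 0 -0.015 0 0.03; 0.002 -0.005 -0.009 0 0.03; 0.003 -0.005 -0.009 0 0.03; 0.002 -0.004 -0.007 0 0.03; 0 0 0 0 0.03'
```

```text
time_s: 9.55
tool_pos: [0.5653, 0.1811, 0.2145]
tool_rot: [-180.0, 0.0, 115.2]
force: [-0.4, 0.2, -2.4]
grip_width: 0.0457
grasp_force: 40.0
```

```bash
python3 -m creep '0.0015 -0.0035 -0.007 0 0.03; 0.0015 -0.0035 -0.007 0 0.03; 0.002 -0.004 -0.007 0 0.03; 0.0015 -0.0035 -0.007 0 0.03; 0 0 0 0 0.03'
```

```text
time_s: 10.18
tool_pos: [0.58, 0.1794, 0.2036]
tool_rot: [178.2, -0.1, 115.5]
force: [-3.0, 9.7, 50.3]
grip_width: 0.0464
grasp_force: 41.8
```

```bash
python3 -m creep '-0.0015 0.0035 0.010 0 0.03; -0.0015 0.0035 0.010 0 0.03; -0.0015 0.0035 0.010 0 0.03; 0 0 0 0 0.03; 0 0 0 0 0.03'; python3 - <<'E'
from h import *
im=cams.read_camera("side");a=cv2.resize(im[100:300,200:380],None,fx=2.2,fy=2.9)
b=cv2.resize(cams.read_camera("top")[100:260,80:260],(396,580));save(np.hstack([a,b]),"s4")
p=np.array(get_obs()["tool_pos"]);d=p[:2]-[.5573,.1977];e=np.array([.4226,-.9063]);r=d@e;print(p,"r",r,"lat",d@[.9063,.4226])
E
```

```text
time_s: 10.8
tool_pos: [0.5666, 0.1773, 0.2159]
tool_rot: [-179.9, -0.0, 115.2]
force: [0.0, -0.5, -3.3]
grip_width: 0.0464
grasp_force: 39.3
[0.56671167 0.17740595 0.21599843] r 0.022369874036866987 lat -4.646982950054043e-05
```

View pics/s4.png

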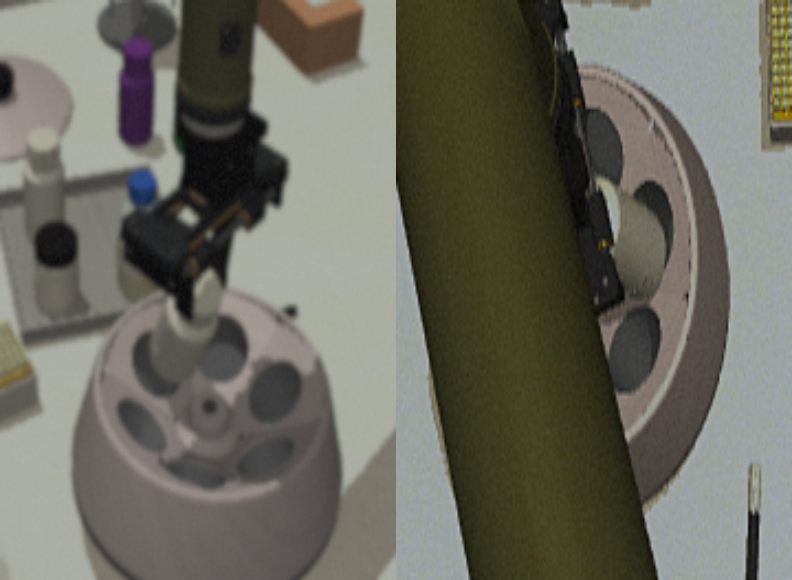

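The side view shows the foot at about (178, 365), near its mouth. In the top half it sits at about (640, 260), slightly below the mouth's centre. I'm fitting the bottle's pose before retrying.

```bash
cat > fit.py <<'E'
from h import *
from scipy.optimize import minimize
def pose(e,h0=.117,verbose=True):
    """fit tilt, sideways lean, grip height and grip offset of the held bottle to its masks"""
    e=np.array([*e,0.]);f=np.array([-e[1],e[0],0]);p=np.array(get_obs()["tool_pos"]);G=p+[0,0,.019]
    M={};K={}
    for c in("side","top"):
        cams.read_camera(c);K[c]=cams.calibration(c)
        ms=finder.masks_of("bottle_a",c)
        q=proj(c,G+.06*(e*.5-[0,0,.866]))
        ms=[m for m in ms if np.hypot(*(np.array(m["xy"])-q))<25]
        if ms: M[c]=ms[0]["mask"]
        for r in finder.tip_of("bottle_a",c):
            if np.hypot(*(np.array(r["xy"])-proj(c,G+.117*(e*.5-[0,0,.866]))))<30: print(c,"origin",r["p"],np.round(r["xy"],1))
    t=np.linspace(0,2*np.pi,33)[:-1]
    def hull(c,v):
        th,la,h,_=v;u=e*np.sin(th)*np.cos(la)+f*np.sin(la)-np.array([0,0,1])*np.cos(th)*np.cos(la)
        a=np.cross(u,f);a/=np.linalg.norm(a);b=np.cross(u,a)
        P=np.vstack([G+u*(h-z)+r*(np.cos(t)[:,None]*a+np.sin(t)[:,None]*b) for z,r in((0,.0275),(.004,.0305),(.088,.0305))])
        E=np.array(K[c]["extrinsics"]);q=P@E[:3,:3].T+E[:3,3]
        uv=np.c_[K[c]["fx"]*q[:,0]/q[:,2]+K[c]["cx"],K[c]["fy"]*q[:,1]/q[:,2]+K[c]["cy"]]
        m=np.zeros((384*4,512*4),np.uint8);cv2.fillConvexPoly(m,cv2.convexHull(np.int32(uv*4+2)),1)
        return cv2.resize(m.astype(np.float32),(512,384),interpolation=cv2.INTER_AREA)
    def cost(v):
        s=0
        for c in M:
            w=hull(c,v);s+=np.abs(w-M[c]).sum()/M[c].sum()
        return s+((v[2]-h0)/.02)**2*.02
    x0=np.array([.52,0,h0,0]);r=min((minimize(cost,x0+[d,l,0,0],method="Nelder-Mead",options=dict(initial_simplex=x0+np.array([[d,l,0,0],[d+.1,l,0,0],[d,l+.1,0,0],[d,l,.006,0],[d,l,0,1]]))) for d in(-.15,0,.15) for l in(-.2,0,.2)),key=lambda r:r.fun)
    th,la,h,_=r.x;u=e*np.sin(th)*np.cos(la)+f*np.sin(la)-np.array([0,0,1])*np.cos(th)*np.cos(la);F=G+u*h
    d=F-[.5573,.1977,0];print(list(M),"cost",round(r.fun,3),"tilt",np.degrees(th).round(1),"lean",np.degrees(la).round(1),"h",h.round(4),"| foot r",(d@e).round(4),"lat",(d@f).round(4),"z",d[2].round(4),"tool r",((p-[.5573,.1977,0])@e).round(4),"tcp",p.round(4))
    return r.x
E
python3 -c "
from fit import *
pose([.4226,-.9063])"
```

```text
top origin 0.92 [193.9 171.6]
['side', 'top'] cost 1.14 tilt 26.2 lean -8.8 h 0.1157 | foot r 0.0729 lat -0.0178 z 0.1324 tool r 0.0224 tcp [0.5667 0.1774 0.216 ]
```

```bash
python3 - <<'E'
s=open('fit.py').read()
a=s.index("    def hull(c,v)");b=s.index("    x0=np.array")
s=s[:a]+'''    def hulls(c,v):
        th,la,h,_=v;u=e*np.sin(th)*np.cos(la)+f*np.sin(la)-np.array([0,0,1])*np.cos(th)*np.cos(la)
        a=np.cross(u,f);a/=np.linalg.norm(a);b=np.cross(u,a);E=np.array(K[c]["extrinsics"]);o=[]
        for prof in (((0,.0275),(.004,.0305),(.088,.0305)),((.088,.0235),(.13,.0235)),((0,.0275),(.004,.0305),(.055,.0305))):
            P=np.vstack([G+u*(h-z)+r*(np.cos(t)[:,None]*a+np.sin(t)[:,None]*b) for z,r in prof])
            q=P@E[:3,:3].T+E[:3,3];uv=np.c_[K[c]["fx"]*q[:,0]/q[:,2]+K[c]["cx"],K[c]["fy"]*q[:,1]/q[:,2]+K[c]["cy"]]
            m=np.zeros((384*4,512*4),np.uint8);cv2.fillConvexPoly(m,cv2.convexHull(np.int32(uv*4+2)),1)
            o.append(cv2.resize(m.astype(np.float32),(512,384),interpolation=cv2.INTER_AREA))
        return np.maximum(o[0],o[1]),o[2]
    def cost(v):
        s=((v[2]-h0)/.02)**2*.02
        for c in M:
            w,l=hulls(c,v);s+=(np.maximum(M[c]-w,0).sum()+np.maximum(l-M[c],0).sum())/M[c].sum()
        return s
'''+s[b:]
open('fit.py','w').write(s)
E
python3 -c "
from fit import *
pose([.4226,-.9063])"; python3 -m creep '0 0 0.02 0 0.03; 0 0 0.02 0 0.03; 0 0 0 0 0.03; 0 0 0 0 0.03; 0 0 0 0 0.03' 60;  python3 -c "
from fit import *
pose([.4226,-.9063])"
```

```text
side origin 0.96 [277.1 222. ]
top origin 0.7 [195.6 170.5]
['side', 'top'] cost 0.499 tilt 26.6 lean -9.2 h 0.1155 | foot r 0.0732 lat -0.018 z 0.1339 tool r 0.0221 tcp [0.5671 0.1779 0.2168]
time_s: 12.12
tool_pos: [0.5667, 0.1778, 0.2563]
tool_rot: [-179.9, -0.0, 115.2]
force: [0.2, -0.3, -3.2]
grip_width: 0.0455
grasp_force: 59.1
side origin 0.84 [278.6 211. ]
top origin 0.91 [189.2 167.6]
['side', 'top'] cost 0.49 tilt 27.1 lean -8.9 h 0.1139 | foot r 0.0733 lat -0.0176 z 0.175 tool r 0.0221 tcp [0.5667 0.1778 0.2563]
```

```bash
python3 - <<'E'
from fit import *
a=ray("side",(278.6,211));b=ray("top",(189.2,167.6))
A=np.c_[a[1],-b[1]];s,*_=np.linalg.lstsq(A,b[0]-a[0],rcond=None)
P=a[0]+a[1]*s[0];Q=b[0]+b[1]*s[1];X=(P+Q)/2;print("gap",np.linalg.norm(P-Q),X)
d=X-[.5573,.1977,0];e=np.array([.4226,-.9063,0]);f=np.array([.9063,.4226,0]);print("r",d@e,"lat",d@f)
G=np.array(get_obs()["tool_pos"])+[0,0,.019];u=X-G;print(np.linalg.norm(u),"lean",np.degrees(np.arcsin(u@f/np.linalg.norm(u))),"tilt",np.degrees(np.arctan2(u@e,-u[2])))
for c in("side","top"):
    cams.read_camera(c)
    for m in finder.masks_of("bottle_a",c)[:4]: print(c,m["p"],m["xy"],m["mask"].sum(),cv2.boundingRect(m["mask"].astype(np.uint8)))
    for la in(0,-4,-9):
        l=np.radians(la);t=np.radians(28);v=e*np.sin(t)*np.cos(l)+f*np.sin(l)-np.array([0,0,1])*np.cos(t)*np.cos(l);print(la,np.round(proj(c,G+.117*v),1))
    for r in finder.tip_of("bottle_a_cap",c)[:3]: print("cap",r["p"],np.round(r["xy"],1),np.round(proj(c,G+[0,0,.003]),1))
E
```

```text
gap 0.002889653830623293 [0.57049676 0.12614915 0.17088581]
r 0.07042348263798706 lat -0.018277161790550334
0.11698166078038358 lean -9.211842999132202 tilt 24.785584886468673
side 0.88 [263.4, 133.1] 572 (253, 113, 18, 38)
side 0.83 [285.7, 204.9] 829 (268, 179, 35, 41)
side 0.69 [218.6, 159.3] 564 (211, 144, 19, 38)
0 [272.4 212.9]
-4 [274.6 211.4]
-9 [277.4 209.3]
cap 0.56 [293.1 190.4] [291.4 189.9]
top 0.98 [380.5, 290.9] 809 (365, 279, 38, 27)
top 0.96 [186.9, 160.2] 701 (166, 143, 34, 36)
top 0.79 [405.6, 261.4] 780 (386, 248, 39, 26)
top 0.57 [348.7, 173.1] 632 (335, 160, 30, 31)
0 [189.6 158.6]
-4 [190.6 161.8]
-9 [191.7 165.8]
cap 0.72 [155.3 148. ] [155.6 153.2]
cap 0.22 [344.7 178. ] [155.6 153.2]
```

Two independent estimates agree: the press left the bottle leaning 9° sideways with a 26° tilt, so the foot points about 20° off azimuth. Turning the tool by +20° lines it up with the cavity again.

```bash
python3 -m creep '0 0 0 7 0.03; 0 0 0 7 0.03; 0 0 0 6 0.03; 0 0 0 0 0.03; 0 0 0 0 0.03' 30;  python3 -c "
from fit import *
pose([.4226,-.9063])"
```

```text
time_s: 13.35
tool_pos: [0.5671, 0.178, 0.257]
tool_rot: [180.0, 0.0, 135.1]
force: [0.1, -0.2, -2.0]
grip_width: 0.0463
grasp_force: 29.4
side origin 0.7 [273.6 213.3]
top origin 0.54 [189.3 160.2]
['side', 'top'] cost 1.671 tilt 27.2 lean 0.7 h 0.1189 | foot r 0.0763 lat 0.002 z 0.1703 tool r 0.022 tcp [0.5671 0.178  0.257 ]
```

```bash
python3 -m creep '0 0 -0.018 0 0.03; 0.001 -0.002 -0.018 0 0.03; 0 0 -0.006 0 0.03; 0.001 -0.002 -0.004 0 0.03; 0.001 -0.002 -0.004 0 0.03; 0 0 0 0 0.03' 30
```

```text
time_s: 14.4
tool_pos: [0.5703, 0.1716, 0.2069]
tool_rot: [180.0, 0.0, 135.2]
force: [-0.6, -0.3, -1.9]
grip_width: 0.0466
grasp_force: 29.4
```

```bash
python3 -m creep '0.001 -0.003 -0.005 0 0.03; 0.001 -0.003 -0.005 0 0.03; 0.001 -0.002 -0.005 0 0.03; 0 0 0 0 0.03' 30
```

```text
time_s: 14.9
tool_pos: [0.5729, 0.1635, 0.1913]
tool_rot: [-179.9, -0.0, 135.2]
force: [0.2, 0.3, -3.1]
grip_width: 0.0468
grasp_force: 29.4
```

```bash
python3 -m creep '0.001 -0.002 -0.005 0 0.03; 0.001 -0.002 -0.005 0 0.03; 0.001 -0.002 -0.005 0 0.03; 0.001 -0.002 -0.005 0 0.03; 0 0 0 0 0.03' 30
```

```text
time_s: 15.52
tool_pos: [0.5769, 0.1555, 0.1713]
tool_rot: [-180.0, -0.0, 135.2]
force: [0.8, -0.2, -3.1]
grip_width: 0.047
grasp_force: 29.5
```

```bash
python3 -m creep '0.001 -0.002 -0.005 0 0.03; 0.001 -0.002 -0.005 0 0.03; 0.001 -0.002 -0.005 0 0.03; 0.001 -0.002 -0.005 0 0.03; 0 0 0 0 0.03' 30
```

```text
time_s: 16.15
tool_pos: [0.581, 0.1474, 0.1512]
tool_rot: [-180.0, -0.0, 135.2]
force: [-0.8, -0.8, -2.7]
grip_width: 0.0466
grasp_force: 29.6
```

```bash
python3 -m creep '0.001 -0.002 -0.004 0 0.03; 0.001 -0.002 -0.004 0 0.03; 0.001 -0.002 -0.004 0 0.03; 0 -0.001 -0.003 0 0.03; 0 0 0 0 0.03' 30
```

```text
time_s: 16.77
tool_pos: [0.584, 0.1409, 0.1367]
tool_rot: [-180.0, -0.0, 135.2]
force: [-1.0, -1.5, -2.2]
grip_width: 0.0468
grasp_force: 29.8
```

```bash
python3 -m creep '0 -0.001 -0.003 0 0.03; 0 0 -0.002 0 0.03; 0 0 0 0 0.03' 30
```

```text
time_s: 17.15
tool_pos: [0.583, 0.143, 0.1346]
tool_rot: [179.9, -0.1, 135.3]
force: [-8.0, 2.1, 13.0]
grip_width: 0.0472
grasp_force: 31.3
```

```bash
python3 -m creep '0 0 0.003 0 0.03; 0 0 0 0 0.06; 0 0 0 0 0.06; 0 0 0 0 0.06; 0 0 0 0 0.06' 30
```

```text
time_s: 17.77
tool_pos: [0.5843, 0.1398, 0.1348]
tool_rot: [180.0, 0.0, 135.2]
force: [-0.3, -0.2, 0.3]
grip_width: 0.0598
grasp_force: 0.0
```

```bash
python3 -m creep '-0.001 0.002 0.010 0 0.06; -0.001 0.002 0.010 0 0.06; -0.001 0.002 0.015 0 0.062; 0 0 0.025 0 0.065; 0 0 0.04 -5 0.087; 0 0 0.04 -10 0.087; 0 -0.02 0 -5 0.087; 0 -0.04 0 0 0.087'; python3 - <<'E'
from h import *
T={}
for c in("side","top"):
    cams.read_camera(c)
    q=proj(c,[.584,.141,.156]);
    for r in finder.tip_of("bottle_a_cap",c):
        if np.hypot(*(np.array(r["xy"])-q))<25: T.setdefault(c,r["xy"]);print(c,r)
    print(c,proj(c,np.array([.5573,.1977,0])+[.4226*.0625,-.9063*.0625,.158]))
print(get_obs()["tool_pos"],get_obs()["tool_rot"])
E
```

```text
time_s: 18.77
tool_pos: [0.5811, 0.0883, 0.2771]
tool_rot: [179.8, 0.0, 115.5]
force: [0.9, -0.9, -1.2]
grip_width: 0.0864
grasp_force: 0.0
side {'xy': [278.8, 221.1], 'p': 0.71}
side [276.48979267 219.65115866]
top [184.7958174  162.56673745]
[0.5813178  0.08537868 0.27593974] [1.79939507e+02 2.43643501e-02 1.15125929e+02]
```

First bottle is seated: the cap shows at side pixel (278.8, 221.1), predicted (276.5, 219.7). Going for the second one.

```bash
python3 -m creep '0.002 -0.030 0 0 0.087; 0.004 -0.046 0 0 0.087; 0.004 -0.05 0 0 0.087; 0.004 -0.05 0 0 0.087; 0.004 -0.05 -0.01 0 0.087; 0.004 -0.05 -0.01 0 0.087; 0.004 -0.046 -0.01 0 0.087; 0.002 -0.025 0 0 0.087'; python3 -m creep '0 0 0 0 0.087; 0 0 0 0 0.087'; python3 - <<'E'
from h import *
C=cams.calibration("wrist");cams.read_camera("wrist")
for r in finder.tip_of("bottle_a_cap","wrist")[:3]: print(round(r["p"],2),np.round(r["xy"],1),np.round(ray("wrist",r["xy"],.122,C),4))
print(get_obs()["tool_pos"])
E
```

```text
time_s: 19.98
tool_pos: [0.6088, -0.2625, 0.2441]
tool_rot: [-179.9, -0.1, 115.2]
force: [-0.1, -0.2, -0.5]
grip_width: 0.0871
grasp_force: 0.0
time_s: 20.23
tool_pos: [0.6102, -0.2576, 0.246]
tool_rot: [179.9, -0.0, 115.4]
force: [0.1, 1.0, -0.5]
grip_width: 0.0869
grasp_force: 0.0
[ 0.6099728  -0.25784655  0.24597012]
```

```bash
python3 -m creep '0 -0.004 -0.036 0 0.087; 0 0 -0.040 0 0.087; 0 0 -0.040 0 0.087; 0 0 -0.030 0 0.087; 0 0 0 0 0.087; 0 0 0 0 0.03; 0 0 0 0 0.03; 0 0 0 0 0.03' 50; python3 -m creep '0 0 0 0 0.03; 0 0 0 0 0.03; 0 0 0.01 0 0.03; 0 0 0.03 0 0.03; 0 0 0.05 0 0.03; 0 0 0.05 0 0.03; 0 0 0.05 0 0.03; 0 0 0.02 0 0.03'
```

```text
time_s: 21.32
tool_pos: [0.6099, -0.2652, 0.1004]
tool_rot: [179.9, 0.1, 115.2]
force: [0.2, 0.5, -0.2]
grip_width: 0.0646
grasp_force: 0.0
time_s: 22.32
tool_pos: [0.6101, -0.265, 0.3134]
tool_rot: [179.8, 0.2, 115.2]
force: [0.1, 0.5, -2.7]
grip_width: 0.0455
grasp_force: 50.0
```

```bash
python3 -m creep '-0.004 0.020 0 0 0.03; -0.008 0.040 0 0 0.03; -0.010 0.05 0 0 0.03; -0.010 0.05 0 0 0.03; -0.010 0.05 0 0 0.03; -0.010 0.05 0 0 0.03; -0.010 0.05 0 0 0.03; -0.010 0.05 0 0 0.03'; python3 -m creep '-0.010 0.05 0 0 0.03; -0.010 0.05 0 0 0.03; -0.010 0.05 0 0 0.03; -0.010 0.05 0 0 0.03; -0.010 0.040 0 0 0.03; -0.008 0.029 0 0 0.03; 0 0 0 0 0.03; 0 0 0 0 0.03'
```

```text
time_s: 23.32
tool_pos: [0.5345, 0.0977, 0.3071]
tool_rot: [-179.8, -0.0, 115.3]
force: [-0.1, -0.0, -1.2]
grip_width: 0.0458
grasp_force: 50.0
time_s: 24.32
tool_pos: [0.4781, 0.3633, 0.3077]
tool_rot: [-179.9, 0.1, 115.3]
force: [-0.2, 0.2, -2.5]
grip_width: 0.0459
grasp_force: 50.0
```

```bash
python3 -m creep '0 0 -0.03 0 0.03; 0 0 -0.03 0 0.03; 0 0 -0.012 0 0.03; 0 0 0 0 0.03'; python3 -m creep '0.005 -0.011 0 0 0.03; 0.005 -0.011 0 0 0.03; 0.005 -0.011 0 0 0.03; 0.005 -0.011 0 0 0.03; 0.005 -0.011 0 0 0.03; 0.006 -0.011 0 0 0.03; 0 0 0 0 0.03; 0 0 0 0 0.03'; python3 -c "
from fit import *
pose([-.4226,.9063])"
```

```text
time_s: 24.82
tool_pos: [0.4792, 0.3628, 0.2364]
tool_rot: [-179.9, 0.0, 115.2]
force: [-0.8, -0.5, -2.0]
grip_width: 0.0458
grasp_force: 50.0
time_s: 25.82
tool_pos: [0.5098, 0.2979, 0.2369]
tool_rot: [-180.0, 0.0, 115.2]
force: [-0.5, 2.7, 1.1]
grip_width: 0.0458
grasp_force: 50.0
side origin 0.81 [348.8 270.7]
['side', 'top'] cost 17.773 tilt 14.5 lean -19.9 h 0.3381 | foot r 0.1902 lat -0.1144 z -0.0519 tool r 0.1109 tcp [0.5098 0.2979 0.2369]
```

```bash
python3 -m creep '0 0 0.02 0 0.03; 0 0 0.03 0 0.03; 0.004 -0.008 0.01 0 0.03; 0.009 -0.019 0 0 0.03; 0.010 -0.022 0 0 0.03; 0.010 -0.022 0 0 0.03; 0.008 -0.017 0 0 0.03; 0.003 -0.007 0 0 0.03'; python3 -m creep '0 0 0 0 0.03; 0 0 0 0 0.03' ; cat > tip.py <<'E'
from h import *
from scipy.optimize import least_squares
e=np.array([-.4226,.9063,0]);f=np.array([-e[1],e[0],0])
G=np.array(get_obs()["tool_pos"])+[0,0,.019];d=G-[.5573,.1977,0];print("tool r",(d@e).round(4),"lat",(d@f).round(4),"tcp",(G-[0,0,.019]).round(4))
F=lambda v:G+.117*(e*np.sin(v[0])*np.cos(v[1])+f*np.sin(v[1])-np.array([0,0,1])*np.cos(v[0])*np.cos(v[1]))
O=[]
for c in("side","top"):
    cams.read_camera(c);q=proj(c,F([.52,0]))
    o=[r for r in finder.tip_of("bottle_a",c) if np.hypot(*(np.array(r["xy"])-q))<25]
    for r in o[:1]: O.append((c,r["xy"]));print(c,round(r["p"],2),np.round(r["xy"],1),"pred30",np.round(q,1))
    ms=[m for m in finder.masks_of("bottle_a",c) if np.hypot(*(np.array(m["xy"])-proj(c,G+.06*(F([.52,0])-G)/.117)))<30]
    for m in ms[:1]: print(c,"mask",round(m["p"],2),np.round(m["xy"]),cv2.boundingRect(m["mask"].astype(np.uint8)))
    for s in [O[-1:],O]:
        if s:
            r=least_squares(lambda v:np.ravel([proj(a,F(v))-b for a,b in s]),[.52,0]);k=F(r.x)-[.5573,.1977,0]
            print([a for a,_ in s],"tilt,lean",np.degrees(r.x).round(1),"res",np.abs(r.fun).max().round(1),"foot r",(k@e).round(4),"lat",(k@f).round(4),"z",k[2].round(4))
E
python3 tip.py
```

```text
time_s: 27.12
tool_pos: [0.555, 0.2009, 0.2967]
tool_rot: [-180.0, 0.0, 115.1]
force: [-0.5, 1.0, -3.1]
grip_width: 0.0458
grasp_force: 50.0
time_s: 27.38
tool_pos: [0.5535, 0.2043, 0.2971]
tool_rot: [180.0, -0.0, 115.3]
force: [-0.3, 0.3, -1.0]
grip_width: 0.0456
grasp_force: 50.0
tool r 0.0076 lat 0.0007 tcp [0.5535 0.2043 0.2971]
side 0.82 [316.9 227.3] pred30 [318.3 227.4]
side mask 0.91 [309. 204.] (297, 174, 32, 60)
['side'] tilt,lean [27.6 -0.1] res 0.0 foot r 0.0618 lat 0.0005 z 0.2124
['side'] tilt,lean [27.6 -0.1] res 0.0 foot r 0.0618 lat 0.0005 z 0.2124
['side'] tilt,lean [27.6 -0.1] res 0.0 foot r 0.0618 lat 0.0005 z 0.2124
['side'] tilt,lean [27.6 -0.1] res 0.0 foot r 0.0618 lat 0.0005 z 0.2124
```

```bash
python3 -m creep '0 0 -0.02 0 0.03; 0 0 -0.025 0 0.03; 0 0 -0.013 0 0.03; -0.002 0.004 -0.007 0 0.03; -0.002 0.004 -0.007 0 0.03; -0.001 0.003 -0.005 0 0.03; 0 0 0 0 0.03; 0 0 0 0 0.03' 40; python3 tip.py
```

```text
time_s: 28.68
tool_pos: [0.5494, 0.214, 0.2204]
tool_rot: [180.0, 0.0, 115.2]
force: [0.3, 0.8, -2.1]
grip_width: 0.046
grasp_force: 40.0
tool r 0.0181 lat 0.0003 tcp [0.5494 0.214  0.2204]
side 0.78 [315.  252.7] pred30 [318.5 252.7]
side mask 0.91 [310. 232.] (297, 202, 32, 57)
['side'] tilt,lean [25.2 -1.3] res 0.0 foot r 0.0678 lat -0.0024 z 0.1335
['side'] tilt,lean [25.2 -1.3] res 0.0 foot r 0.0678 lat -0.0024 z 0.1335
['side'] tilt,lean [25.2 -1.3] res 0.0 foot r 0.0678 lat -0.0024 z 0.1335
['side'] tilt,lean [25.2 -1.3] res 0.0 foot r 0.0678 lat -0.0024 z 0.1335
```

```bash
sed -i 's/for c in("side","top"):/for c in("side",):/' fit.py; python3 -c "
from fit import *
pose([-.4226,.9063]);pose([-.4226,.9063])"; python3 tip.py | grep -m3 side
```

```text
side origin 0.61 [315.9 252.5]
side origin 0.6 [322.  257.4]
['side'] cost 0.065 tilt 27.4 lean 1.1 h 0.1169 | foot r 0.0718 lat 0.0028 z 0.1354 tool r 0.0181 tcp [0.5492 0.2139 0.2201]
side origin 0.65 [317.8 250.4]
['side'] cost 0.05 tilt 28.7 lean 0.6 h 0.114 | foot r 0.073 lat 0.0017 z 0.139 tool r 0.0182 tcp [0.5491 0.214  0.22  ]
side 0.63 [314.4 251.7] pred30 [318.6 252.7]
side mask 0.87 [311. 229.] (297, 201, 32, 58)
['side'] tilt,lean [22.7  0.4] res 0.0 foot r 0.0633 lat 0.0013 z 0.131
```

```bash
python3 -m creep '-0.002 0.004 -0.005 0 0.03; -0.001 0.003 -0.005 0 0.03; -0.002 0.003 -0.005 0 0.03; 0 0 0 0 0.03' 30
```

```text
time_s: 30.08
tool_pos: [0.5434, 0.2243, 0.2043]
tool_rot: [-179.9, -0.0, 115.3]
force: [0.3, 0.3, -1.5]
grip_width: 0.0464
grasp_force: 30.0
```

```bash
python3 -m creep '-0.001 0.003 -0.005 0 0.03; -0.001 0.002 -0.005 0 0.03; -0.001 0.002 -0.004 0 0.03; 0 0 0 0 0.03' 30
```

```text
time_s: 30.58
tool_pos: [0.5407, 0.2311, 0.1905]
tool_rot: [-180.0, -0.0, 115.3]
force: [-0.6, -0.4, -2.7]
grip_width: 0.0458
grasp_force: 30.0
```

```bash
python3 -m creep '-0.001 0.002 -0.005 0 0.03; -0.001 0.002 -0.005 0 0.03; -0.001 0.002 -0.005 0 0.03; -0.001 0.002 -0.005 0 0.03; 0 0 0 0 0.03' 30
```

```text
time_s: 31.2
tool_pos: [0.5366, 0.2393, 0.1704]
tool_rot: [-180.0, -0.0, 115.3]
force: [-0.3, 0.6, -1.7]
grip_width: 0.0461
grasp_force: 30.0
```

```bash
python3 -m creep '-0.001 0.002 -0.005 0 0.03; -0.001 0.002 -0.005 0 0.03; -0.001 0.002 -0.005 0 0.03; 0 0 0 0 0.03' 30
```

```text
time_s: 31.7
tool_pos: [0.5336, 0.2453, 0.1554]
tool_rot: [-180.0, -0.0, 115.3]
force: [0.7, 1.5, -2.0]
grip_width: 0.046
grasp_force: 30.0
```

```bash
python3 -m creep '-0.001 0.002 -0.004 0 0.03; -0.001 0.002 -0.004 0 0.03; -0.001 0.002 -0.004 0 0.03; -0.001 0.002 -0.004 0 0.03; 0 0 0 0 0.03' 30
```

```text
time_s: 32.33
tool_pos: [0.5308, 0.2523, 0.1396]
tool_rot: [180.0, 0.1, 115.2]
force: [3.1, -0.9, -2.7]
grip_width: 0.0458
grasp_force: 30.0
```

```bash
python3 -m creep '0 0.001 -0.003 0 0.03; 0 0 -0.002 0 0.03; 0 0 0 0 0.03' 30
```

```text
time_s: 32.7
tool_pos: [0.5322, 0.2518, 0.1375]
tool_rot: [179.9, 0.3, 115.1]
force: [1.3, -7.2, 13.4]
grip_width: 0.0462
grasp_force: 30.0
```

```bash
python3 -m creep '0 0 0.001 0 0.03; 0 0 0 0 0.06; 0 0 0 0 0.06; 0 0 0 0 0.06; 0 0 0 0 0.06' 30; python3 -m creep '0.001 -0.002 0.010 0 0.06; 0.001 -0.002 0.010 0 0.06; 0.001 -0.002 0.015 0 0.062; 0 0 0.025 0 0.065; 0 0 0.04 0 0.087; 0 0 0.04 0 0.087; -0.03 -0.03 0.02 0 0.087; -0.03 -0.05 0 0 0.087'
```

```text
time_s: 33.33
tool_pos: [0.5296, 0.2544, 0.1357]
tool_rot: [-180.0, -0.0, 115.3]
force: [-0.2, 0.6, -0.9]
grip_width: 0.0598
grasp_force: 0.0
time_s: 34.33
tool_pos: [0.473, 0.1701, 0.2986]
tool_rot: [179.7, -0.1, 115.5]
force: [0.2, -1.2, 0.6]
grip_width: 0.0858
grasp_force: 0.0
```

```bash
python3 -m creep '-0.01 -0.06 0 0 0.087; 0 -0.06 0 0 0.087; 0 -0.06 0 0 0.087; 0 -0.05 0 0 0.087; 0 0 0 0 0.087; 0 0 0 0 0.087'; python3 - <<'E'
from h import *
I={c:cams.read_camera(c) for c in("side","top")}
t=np.linspace(0,2*np.pi,40)
for c in I:
    for a in(295,115):
        e=np.array([np.cos(np.radians(a)),np.sin(np.radians(a)),0]);f=np.array([-e[1],e[0],0]);n=e*.866+np.array([0,0,.5]);u=-.5*e+[0,0,.866]
        T=np.array([.5573,.1977,0])+e*.1225+[0,0,.054]+u*.130
        P=np.array([proj(c,T+.0235*(np.cos(x)*n+np.sin(x)*f)) for x in t]);I[c]=I[c].copy()
        cv2.polylines(I[c],[np.int32(np.round(P*16))],True,(255,0,0),1,shift=4)
save(np.hstack([cv2.resize(I["side"][140:320,220:380],(400,450),interpolation=cv2.INTER_CUBIC),cv2.resize(I["top"][90:260,90:250],(400,450),interpolation=cv2.INTER_CUBIC)]),"end")
print(get_obs()["tool_pos"],get_obs()["force"])
for c in I:
    for n in("media_bottle","jar","marker","tip_box"): print(c,n,[np.round(r["xy"]).tolist() for r in finder.tip_of(n,c)[:1]])
E
```

```text
time_s: 35.08
tool_pos: [0.4633, -0.061, 0.2968]
tool_rot: [179.9, 0.0, 115.3]
force: [0.1, 0.1, -0.3]
grip_width: 0.0871
grasp_force: 0.0
[ 0.46338977 -0.06019638  0.29657496] [ 0.37906616 -0.44476842 -0.11426292]
side media_bottle [[262.0, 192.0]]
side jar [[228.0, 205.0]]
side marker []
side tip_box [[191.0, 240.0]]
top media_bottle [[130.0, 187.0]]
top jar []
top marker [[129.0, 187.0]]
top tip_box [[262.0, 121.0]]
```

View pics/end.png

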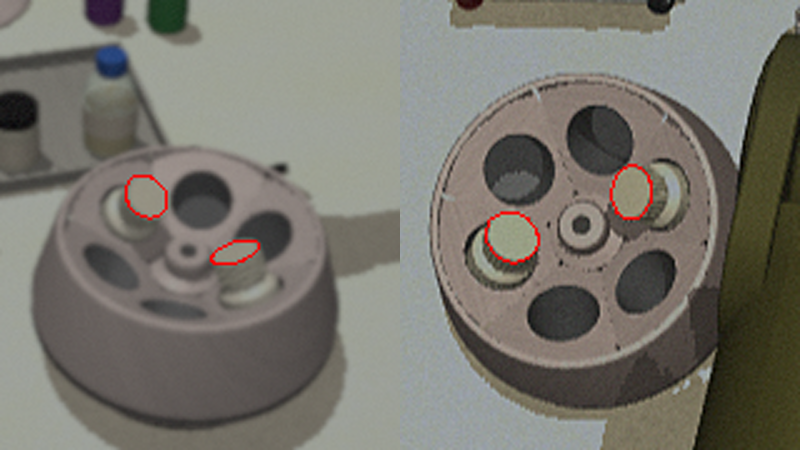

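Both caps lie within the predicted fully-down cap outlines in both views: side (146, 197) and (235, 251), top (632, 192) and (512, 238). The two cavities are opposite each other, the jar and media bottle are standing, and the arm is clear.

```bash
python3 -c "
from cell import ticket
print(ticket.sign_off())"
```

```text
the job is handed in; nothing more can be done
None
```

Both centrifuge bottles are fully down in opposite cavities of the rotor and released, and the job is handed in at about 35 s of the 58 s limit; the judge's verdict was not shown.

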